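# Feed the slugs through the gated chute

## Task

Tip the four metal slugs from the blue tray into the chute's hopper behind the closed red gate, and stand the empty tray upright on the bench again. Then tug the gate's black handle upwards before you touch the yellow catch knob: if the gate is caught, let it down and slide the knob all the way away from the gate, then lift the gate most of the way up (5 cm or more) so that all four slugs run down into the yellow bin. Finish while still gripping the handle and holding the gate open (it drops if let go), and do not push the other things on the bench about.

Things in the scene. Friction and masses are not known exactly. Their poses are not given: they have to be found in the camera images.
- chute: Fixed feed chute on the bench. Origin: on the bench under the middle of the gate; z up; it slopes 30 degrees downhill along its own -y. Blue hopper trough at y = 3 to 183 mm, red gate across y = 0 between guides (x = 69 to 79 mm either side, to z = 196), yellow bin at y = -195 to -24. A grey closed catch housing at x = 79 to 184, y -18 to 18, top z = 178; what is inside cannot be seen.
- hopper_mouth (a point): centre of the hopper's open top, 115 mm along the chute's +y from the gate, z = 205 mm. Hopper inside: chute x -65 to 65, y 3 to 183 mm; blue wall tops at z = 205; polished steel floor at z = 75 mm at the gate, rising to 180 at the back. Of the chute only the gate handle and catch knob stand above z = 205.
- bin_floor (a point): middle of the yellow bin's inner floor (z = 5 mm), 110 mm along the chute's -y from the gate; bin open-topped, inside x -76 to 76, y -193 to -26 mm of the chute, sides 80 mm and far wall 95 mm high
- gate (a joint): height of the red sliding gate in m: 0 closed, 0.07 fully up; slugs pass under it from 0.045 up. 0.35 kg, moves freely straight up and falls shut when let go. When it is caught it rises only about 6 mm and then stops hard; whether it is caught differs from start to start and cannot be seen.
- gate_handle (a point): centre of the gate's black handle bar, which rises with the gate: 82 mm long along the chute's x, 14 mm wide (chute's y), 18 mm tall, 224 mm above the bench when shut, with 25 mm free under the bar between two posts at x = -34 and +34 mm
- catch (a joint): position of the yellow catch knob in its slot, m, 0 to 0.030; grows along the chute's +x, away from the gate. At 0.030 (far stop) the gate is free for certain. Where the knob starts (0 to 0.008) does not tell if the gate is caught. Takes about 3 N to slide, stays where it is left; slides hard while the gate is pulled up against the catch.
- catch_knob (a point): grip point of the yellow knob, an upright post 16 mm in diameter that stands from z = 181 to 214 mm; this point is on its axis at z = 203 mm. At joint value 0 it stands 105 mm along the chute's +x from the middle of the gate. It slides along the chute's x.
- tray: loose blue tray, 0.25 kg, smooth plastic. Origin: centre of its underside, z up. Inside about 92 mm (x) by 75 mm (y); walls 40 mm high at +x, -x and +y; on its own -y side an open sloping lip rises 30 degrees from the floor's edge (y = -35) to the pouring edge at y = -78, z = 30 mm.
- tray_handle (a point): centre of the tray's black bridge handle, above the middle of the tray: bar 102 mm long along the tray's x, 14 mm wide (y), 18 mm tall, centre 75 mm above the tray's underside
- tray_lip (a point): middle of the tray's pouring edge: 78 mm along the tray's -y and 30 mm up from its origin
- slug0_center (a point): machined slug (short round-bar offcut, aluminium), 24 mm diameter, 26 mm long, 32 g, starting in the tray (lying); this point is its centre
- slug1_center (a point): machined slug (short round-bar offcut, brass), 24 mm diameter, 26 mm long, 32 g, starting in the tray (standing); this point is its centre
- slug2_center (a point): machined slug (short round-bar offcut, aluminium), 24 mm diameter, 26 mm long, 32 g, starting in the tray (standing); this point is its centre
- slug3_center (a point): machined slug (short round-bar offcut, brass), 24 mm diameter, 26 mm long, 32 g, starting in the tray (lying); this point is its centre
- screwdriver: bystander, loose: a screwdriver lying. Origin at its underside; leave it where it is
- spraycan: bystander, loose: a spray can, 160 mm tall. Origin at its underside; leave it where it is
- jar: bystander, loose: an amber jar, 80 mm tall. Origin at its underside; leave it where it is
- mug: bystander, loose: a white mug, 90 mm tall. Origin at its underside; leave it where it is
- tape_measure: bystander, loose: a yellow tape measure, 60 mm tall. Origin at its underside; leave it where it is
- carton: bystander, loose: a small cardboard carton 90 x 110 x 60 mm. Origin at its underside; leave it where it is
- mallet: bystander, loose: a rubber mallet lying. Origin at its underside; leave it where it is
Mind the look-alikes: they are no part of the job. What is meant by the tray is not green, and is the smaller of those in its own colour.

How it is judged:
By the outcome, as a careful person would: the job done as asked, in the order asked, and still so for the second after the job is handed in, while the arm keeps its last pose, push and grip.
It also fails if it takes over 72 s, if anything falls off the work surface, if the arm or the gripper's body presses on something with over 40 N, if the wrist force passes 120 N, or if a joint passes its speed limit or range.

## Robot

A 6-joint arm with a two-finger parallel gripper is mounted at the origin on the work surface. World frame = base frame: x ahead of the robot, y to its left, z up, the work surface at z = 0. Lengths are in mm, angles in rad, forces in N, time in s.
With the tool pointing down it reaches from about 275 to 1000 mm from the base axis. Payload 8.4 kg.
Tool frame: the origin (TCP) lies on the centre line of the jaws, within the pads' length; the fingertips stand 17 mm ahead of it and the grasp point (between the pads) lies 2 mm behind it; z points along the fingers, y is the line along which they close (so a half turn about z gives the same grasp; the last joint's range is limited). The gripper opens to 85 mm and grips with 20 to 120 N. Pads are 22 mm wide; open, the fingers measure 114 mm over their backs; the gripper's body (76 mm by 85 mm) begins 54 mm behind the grasp point. The pads swing forward as they close: fully open they stand 13 mm farther back than shut.
Start: joints at [-1.183, 0.353, 1.633, -0, 1.155, -0.002], TCP at [237.501, -578.119, 217.981] pointing down, gripper open.
Joint ranges: [-2.63, 2.63], [-0.92, 2.1], [0.06, 2.66], [-1.3, 4.44], [0, 2.69], [-3.02, 3.02]. Speed limits (rad/s): [2.22, 2.22, 2.79, 3.14, 3.14, 3.14].

## Interface

Orientations are given as [roll, pitch, yaw] about the fixed x, y, z axes, in that order (R = Rz(yaw) Ry(pitch) Rx(roll)).
In Python, from rig import r, eyes gives the robot as it stands. The module is installed in compiled form; this text tells all that it offers.
- The arm moves only by the shell command python3 -m inch 'ROWS' [FORCE]. ROWS is JSON, a list of rows, each a list of 7 numbers: the shift along the tool's x, y, z in m, then the turn, a rotation vector about the tool's x, y, z in degrees, then the closure, from -1 (fully open) to 1 (shut). In form: [[x, y, z, rx, ry, rz, gripper], ...]. A call has 1 to 8 rows; each row shifts and turns the commanded pose from where the row before left it, along the tool's axes as they then stand; what a row does not reach is not made up. A row lasts 1/10 s, in which the tool goes at most 50 mm and 8.59 degrees, less where a joint would pass 70% of its speed; a pose out of reach is approached as far as the arm can. A call with a gripper value outside its range is refused whole. The fingers move at their own pace and stop on an object; FORCE is the grip in N (left out, the last holds). Time passes only in rows, so rows that do not move let the fingers close. It gives the time, the measured TCP pose, the force, the opening and the grip force at its end, in the units of the state.
- r.sense(): the state, without advancing time (a new reading comes with each control period).
- eyes.grab_frame(name): name is "scene" or "top" or "wrist"; returns a dict with "img" (480x640x3 uint8, blue, green, red), "fx", "fy", "cx", "cy" (pixels), "R" (3x3) and "t" (3): a world point X has camera coordinates R X + t; the wrist camera has in their place "hand_eye" (4x4, takes a point from camera to tool coordinates, whose origin is the TCP and whose axes are the flange's). Camera axes: x right, y down, z forward; pixel columns grow to the right and rows downward; lengths in mm; the calibration is good to about 2 mm. A picture is of the moment at which its call begins: read the wrist's pose just before it. There is no depth.
- r.sign_off(): hands the job in; it is judged then, once.
The state is a dict: "clock": time; "qpos": joint angles; "qvel": joint speeds; "joint_efforts": joint torques, N m; "eef_pos": TCP position; "tcp_rot": TCP orientation; "contact_force": force on the tool from outside, world axes, zero at the start; "wrist_torque": the same for the moment, N m; "opening": opening from 0.0 (shut) to 1.0 (fully open); "grasp_force": force on a finger pad.
Only numpy, scipy, OpenCV 4.12 (cv2) and the standard library are available. Lean on these libraries where they do the work, as an engineer would, in place of code of your own. Each camera call takes 0.05 s, during which the arm holds its last target. There are 200 camera calls.

## Working session

There is one attempt and no reset: what is moved stays moved. The work goes in short steps, Python scripts to look and compute and a shell command to move; the robot and the scene stay as the last step left them, time stands still between calls to the robot, and variables do not carry over. Pictures are saved under pics/ and viewed, at most 10 in all, crops included, and the job is handed in when it is done.

```bash
mkdir -p pics; python3 - <<'E'
from rig import r, eyes
import cv2,numpy as np
for n in ("scene","top"):
    f=eyes.grab_frame(n); cv2.imwrite(f"pics/{n}0.png",f["img"]); print(n,f["fx"],f["cx"],f["cy"],np.round(f["R"],4).tolist(),np.round(f["t"],1).tolist())
s=r.sense();print(s)
E
```

```text
scene 510.60539400971095 323.10240024402503 237.14708911399666 [[0.7901, 0.6127, -0.0174], [0.358, -0.4843, -0.7983], [-0.4976, 0.6245, -0.602]] [-457.4, -41.8, 2057.5]
top 437.64018733258683 315.2524035975012 239.519376575087 [[0.0107, -0.9999, 0.0114], [-0.9839, -0.0125, -0.1781], [0.1782, -0.0093, -0.9839]] [30.5, 568.3, 1286.5]
{'clock': 0.1, 'qpos': array([-1.18341230e+00,  3.53561008e-01,  1.63408859e+00, -1.40562630e-05,
        1.15521828e+00, -2.36977974e-03]), 'qvel': array([-0.00184499, -0.00323488, -0.00016012, -0.00016947,  0.00042183,
        0.00142464]), 'joint_efforts': array([ 3.65742817e-04, -6.06358051e+01, -3.42818606e+01,  4.19174046e-05,
        3.81557198e-03, -2.12440753e-06]), 'eef_pos': array([ 237.3123542 , -577.68905112,  217.33560671]), 'tcp_rot': array([-3.14031740e+00,  9.83055940e-06,  3.89759497e-01]), 'contact_force': array([ 0.40050396, -0.32555867, -0.02886894]), 'wrist_torque': array([0.02261369, 0.01237827, 0.05609123]), 'grasp_force': 0.0, 'opening': 1.0014998440318077}
```

View pics/scene0.png

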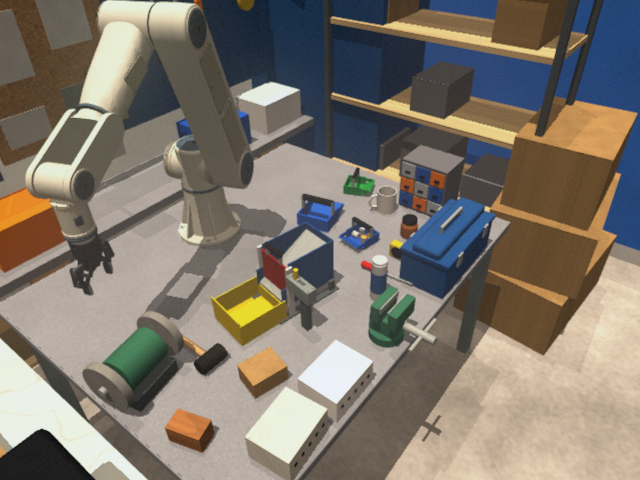

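View pics/top0.png

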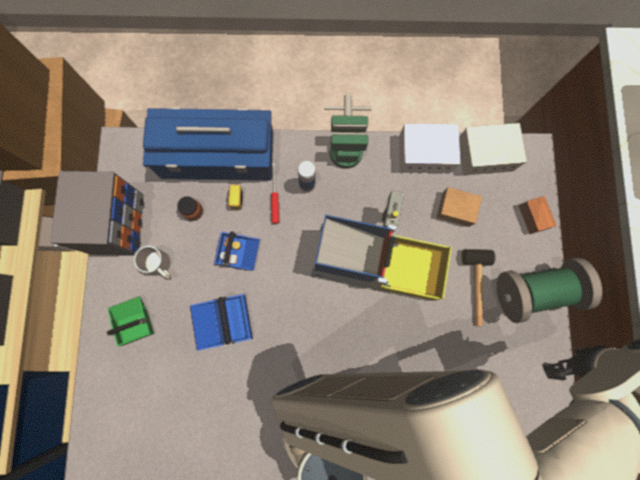

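Candidates for "the tray", by pixel in the top image:
- Small blue tray with slugs at (238,251), which is (360,235) in the scene image.
- Larger blue empty tray at (221,321), scene (320,212).
- Green tray at (130,320), scene (359,185).
- Blue toolbox at (208,143).

I choose the small blue one at (238,251). The hopper is at (355,248), the gate at (388,250), the knob at about (395,213) and the bin at (415,267). Next is the close crop to check.

```bash
python3 - <<'E'
import cv2,numpy as np
t=cv2.imread("pics/top0.png");s=cv2.imread("pics/scene0.png")
a=cv2.resize(t[175:305,200:460],None,fx=3,fy=3,interpolation=cv2.INTER_CUBIC)[:300*2]
a=cv2.resize(t[205:305,200:460],None,fx=3,fy=3,interpolation=cv2.INTER_CUBIC)
b=cv2.resize(s[215:315,205:395],None,fx=3,fy=3,interpolation=cv2.INTER_CUBIC)
o=np.zeros((600,780,3),np.uint8);o[:300]=a;o[300:,:570]=b
cv2.imwrite("pics/crop1.png",o)
E
```

```text
(no output)
```

View pics/crop1.png

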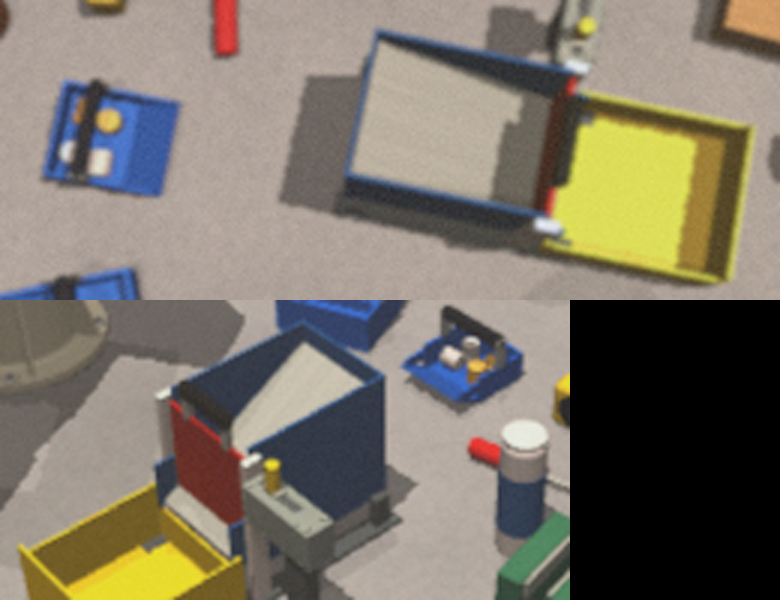

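The crop confirms the choice: the small blue tray holds four slugs. Its handle is at crop (89,131), with the lip toward the hopper on the right. The gate handle is at crop (566,133) and the knob at (587,26). I'll triangulate these from the two views.

```bash
cat > h.py <<'E'
from rig import r, eyes
import cv2,numpy as np
from scipy.spatial.transform import Rotation as Ro
def cam(n):
    s=r.sense(); f=eyes.grab_frame(n)
    if n=="wrist":
        T=np.eye(4);T[:3,:3]=Ro.from_euler("xyz",s["tcp_rot"]).as_matrix();T[:3,3]=s["eef_pos"]
        W=T@np.array(f["hand_eye"]); f["R"]=W[:3,:3].T; f["t"]=-W[:3,:3].T@W[:3,3]
    return f
def ray(f,p):
    R=np.array(f["R"]);c=-R.T@np.array(f["t"]).ravel()
    d=R.T@np.array([(p[0]-f["cx"])/f["fx"],(p[1]-f["cy"])/f["fy"],1]);return c,d/np.linalg.norm(d)
def onz(f,p,z):
    c,d=ray(f,p);return c+d*(z-c[2])/d[2]
def tri(*fp):
    A=np.zeros((3,3));b=np.zeros(3);L=[]
    for f,p in fp:
        c,d=ray(f,p);P=np.eye(3)-np.outer(d,d);A+=P;b+=P@c;L.append((c,P))
    x=np.linalg.solve(A,b);return np.round(x,1),[round(float(np.linalg.norm(P@(x-c))),1) for c,P in L]
def proj(f,X):
    q=np.array(f["R"])@X+np.array(f["t"]).ravel();return [round(float(f["fx"]*q[0]/q[2]+f["cx"]),1),round(float(f["fy"]*q[1]/q[2]+f["cy"]),1)]
E
python3 - <<'E'
from h import *
t=cam("top");s=cam("scene")
a=lambda x,y:(x/3+200,y/3+205)
b=lambda x,y:(x/3+205,(y-300)/3+215)
for n,p,q in [("trayh",a(89,131),b(474,325)),("trayh far",a(98,82),b(505,338)),("trayh near",a(80,180),b(443,312)),("gateh",a(566,133),b(206,403)),("knobtop",a(587,26),b(271,463)),("post+",a(577,68),b(251,462)),("post-",a(548,227),b(165,393)),("hopBackfar",a(378,32),b(383,376)),("hopbacknear",a(347,185),b(305,325))]:
    print(n,*tri((t,p),(s,q)))
c=onz(t,a(578,68),196);d=onz(t,a(548,227),196);print("posts",c,d,"mid",(c+d)/2,"yaw",np.degrees(np.arctan2(*(c-d)[1::-1])))
for p in ((378,32),(347,180)): print(onz(t,a(*p),205))
for p in ((98,82),(89,131),(80,180)): print("th",onz(t,a(*p),84))
f=eyes.grab_frame("wrist");print(np.round(f["hand_eye"],3).tolist(),f["fx"],f["cx"],f["cy"])
E
```

```text
trayh [536.4 295.9  72.6] [4.6, 4.6]
trayh far [586.1 289.   77.4] [5.6, 5.6]
trayh near [486.4 302.1  69. ] [2.9, 2.9]
gateh [ 512.4 -155.8  225. ] [0.1, 0.1]
knobtop [ 614.6 -177.7  211.2] [2.1, 2.1]
post+ [ 580.4 -171.3  190.6] [2.8, 2.8]
post- [ 434.  -142.   192.7] [2.5, 2.5]
hopBackfar [609.6  11.7 200.4] [2.8, 2.8]
hopbacknear [472.6  41.  192.3] [6.5, 6.5]
posts [ 577.29720171 -173.08470668  196.        ] [ 431.95484633 -143.22472539  196.        ] mid [ 504.62602402 -158.15471604  196.        ] yaw -11.609638222129785
[606.4264591    9.99111581 205.        ]
[470.88253469  36.73163582 205.        ]
th [580.54194139 283.85834234  84.        ]
th [531.15911018 290.54153326  84.        ]
th [482.44271685 297.13453226  84.        ]
[[-0.001, -0.954, -0.301, 76.839], [1.0, -0.001, 0.001, 1.123], [-0.001, -0.301, 0.954, -155.375], [0.0, 0.0, 0.0, 1.0]] 348.8889180481335 320.8822259287292 246.5225733058497
```

```bash
python3 -m inch '[[0,0,-0.045,0,0,7.5,-1],[0,0,-0.045,0,0,7.5,-1],[0,0,-0.045,0,0,7.5,-1],[0,0,-0.045,0,0,7.5,-1]]'
python3 -m inch '[[0.009,-0.045,0,0,0,0,-1],[0.009,-0.045,0,0,0,0,-1],[0.009,-0.045,0,0,0,0,-1],[0.009,-0.045,0,0,0,0,-1],[0.009,-0.045,0,0,0,0,-1],[0.009,-0.045,0,0,0,0,-1],[0.009,-0.045,0,0,0,0,-1]]'
python3 -m inch '[[0.009,-0.045,0,0,0,0,-1],[0.009,-0.045,0,0,0,0,-1],[0.009,-0.045,0,0,0,0,-1],[0,0,0,0,0,0,-1],[0,0,0,0,0,0,-1]]'
python3 -c "
from h import *
f=cam('wrist');cv2.imwrite('pics/w_ch.png',f['img']);np.savez('w_ch.npz',R=f['R'],t=f['t'])"
```

```text
clock: 0.65
eef_pos: [237.4, -577.8, 399.8]
tcp_rot: [-3.142, 0.0, -0.139]
contact_force: [0.0, -1.2, 0.1]
opening: 0.997
grasp_force: 0.0
clock: 1.35
eef_pos: [342.0, -272.6, 398.1]
tcp_rot: [3.141, -0.001, -0.134]
contact_force: [0.1, 0.2, 0.5]
opening: 1.001
grasp_force: 0.0
clock: 1.85
eef_pos: [386.9, -143.3, 398.0]
tcp_rot: [3.141, -0.0, -0.131]
contact_force: [-0.1, -0.2, 0.5]
opening: 1.002
grasp_force: 0.0
```

```bash
python3 -m inch '[[0.009,-0.045,0,0,0,0,-1],[0.009,-0.045,0,0,0,0,-1],[0.009,-0.045,0,0,0,0,-1],[0.009,-0.045,0,0,0,0,-1],[0.009,-0.045,0,0,0,0,-1]]'
python3 -c "
from h import *
f=cam('wrist');cv2.imwrite('pics/w_b.png',f['img']);np.savez('w_b.npz',R=f['R'],t=f['t'])"
python3 -m inch '[[0.009,-0.045,0.02,0,0,0,-1],[0.009,-0.045,0.03,0,0,0,-1],[0.009,-0.045,0.03,0,0,0,-1],[0.009,-0.045,0.03,0,0,0,-1],[0.009,-0.045,0.03,0,0,0,-1],[0,0,0.03,0,0,0,-1],[0,0,0,0,0,0,-1],[0,0,0,0,0,0,-1]]'
python3 -c "
from h import *
f=cam('wrist');cv2.imwrite('pics/w_t.png',f['img']);np.savez('w_t.npz',R=f['R'],t=f['t'])
a=cv2.imread('pics/w_ch.png');b=cv2.imread('pics/w_b.png')
o=np.zeros((600,800,3),np.uint8);o[:300,:400]=cv2.resize(a,(400,300));o[300:,:400]=cv2.resize(b,(400,300));o[:300,400:]=cv2.resize(f['img'],(400,300));cv2.imwrite('pics/three.png',o)"
```

```text
clock: 2.4
eef_pos: [462.0, 72.8, 398.0]
tcp_rot: [3.141, -0.0, -0.137]
contact_force: [0.6, -0.8, 0.5]
opening: 1.002
grasp_force: 0.0
clock: 3.25
eef_pos: [531.1, 272.7, 238.6]
tcp_rot: [3.14, 0.001, -0.136]
contact_force: [1.0, -0.3, 0.3]
opening: 1.0
grasp_force: 0.0
```

View pics/three.png

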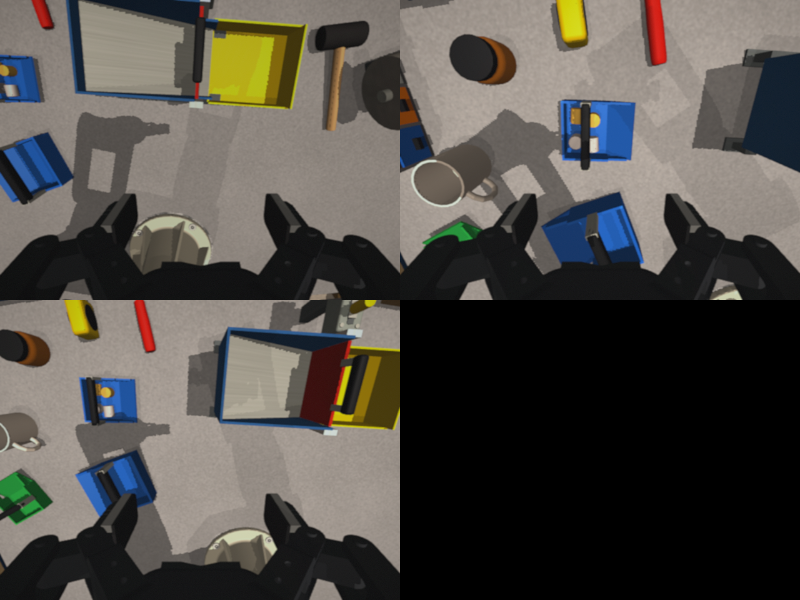

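The view from over the tray (right panel) shows the small blue tray with its handle at about (296,216) full-frame and four slugs, with the lip toward the hopper. The lower-left panel shows the hopper, with the gate handle at about (568,133). The upper-left panel shows the gate handle at about (317,75). Next I'll measure with masks.

```bash
cat >> h.py <<'E'
def load(n):
    z=np.load(n+".npz");return dict(R=z["R"],t=z["t"],fx=348.8889,fy=348.8889,cx=320.882,cy=246.523,img=cv2.imread("pics/"+n+".png"))
def blobs(img,fn,box,amin=40):
    x0,y0,x1,y1=box;hsv=cv2.cvtColor(cv2.GaussianBlur(img,(3,3),0),cv2.COLOR_BGR2HSV).astype(int)
    m=np.zeros(img.shape[:2],np.uint8);m[y0:y1,x0:x1]=(fn(hsv)*255).astype(np.uint8)[y0:y1,x0:x1]
    c,_=cv2.findContours(m,cv2.RETR_EXTERNAL,cv2.CHAIN_APPROX_NONE)
    return sorted([k for k in c if cv2.contourArea(k)>amin],key=cv2.contourArea,reverse=True)
dark=lambda h:(h[...,2]<55)&(h[...,1]<110)
blue=lambda h:(abs(h[...,0]-112)<12)&(h[...,1]>130)
yel=lambda h:(abs(h[...,0]-28)<8)&(h[...,1]>130)&(h[...,2]>60)
def rect(c):
    (a,b),(w,h),_=cv2.minAreaRect(c);p=cv2.boxPoints(((a,b),(w,h),_))
    e=sorted([(p[i]+p[(i+1)%4])/2 for i in range(4)],key=lambda q:-np.hypot(*(q-[a,b])))[:2]
    return (a,b),(w,h),sorted(e,key=lambda q:q[1])
E
python3 - <<'E'
from h import *
wt,wb,wc=load("w_t"),load("w_b"),load("w_ch")
T=rect(blobs(wt['img'],dark,(270,150,320,280))[0]);B=rect(blobs(wb['img'],dark,(135,115,170,205))[0])
print(T,B)
print("tray handle",tri((wt,T[0]),(wb,B[0])),tri((wt,T[2][0]),(wb,B[2][0])),tri((wt,T[2][1]),(wb,B[2][1])))
for z in (75,84):
    e=[onz(wt,q,z) for q in T[2]];d=e[0]-e[1];print(z,np.round((e[0]+e[1])/2,1),np.round(np.linalg.norm(d),1),"yaw",np.degrees(np.arctan2(d[1],d[0])))
k=blobs(wt['img'],blue,(250,150,390,270))[0];ap=cv2.approxPolyDP(cv2.convexHull(k),5,True)[:,0];print(ap.tolist(),[np.round(onz(wt,p,35),0)[:2].tolist() for p in ap])
G=rect(blobs(wb['img'],dark,(535,80,605,190))[0]);C=rect(blobs(wc['img'],dark,(305,5,335,140))[0]);print(G,C)
print("gate handle",tri((wb,G[0]),(wc,C[0])))
for c in blobs(wb['img'],yel,(540,0,640,30),10)[:3]: print("knob wb",cv2.boundingRect(c))
k=blobs(wb['img'],lambda h:(abs(h[...,0]-112)<14)&(h[...,1]>90),(345,30,570,215))[0];ap=cv2.approxPolyDP(cv2.convexHull(k),4,True)[:,0];print(ap.tolist(),[np.round(onz(wb,p,205),0)[:2].tolist() for p in ap])
E
```

```text
((296.0, 218.5), (103.0, 14.0), [array([296., 167.], dtype=float32), array([296., 270.], dtype=float32)]) ((149.3411865234375, 161.53530883789062), (75.81719970703125, 20.391464233398438), [array([141.11766, 124.52942], dtype=float32), array([157.56471, 198.5412 ], dtype=float32)])
tray handle (array([538.1, 293.8,  71.3]), [0.7, 0.7]) (array([585.1, 286. ,  81. ]), [0.3, 0.3]) (array([485.8, 301.5,  64.5]), [2.7, 2.7])
75 [536.1 294.1  75. ] 98.7 yaw -9.039528625927012
84 [538.2 293.2  84. ] 95.9 yaw -9.039528625927023
[[307, 162], [375, 165], [367, 255], [305, 256]] [[585.0, 278.0], [573.0, 210.0], [479.0, 228.0], [487.0, 295.0]]
((557.8530883789062, 131.5882568359375), (40.26091384887695, 98.22691345214844), [array([569.76483,  83.94121], dtype=float32), array([545.94135, 179.2353 ], dtype=float32)]) ((320.6015625, 74.41423034667969), (113.00453186035156, 28.786558151245117), [array([318.73987 ,  17.942646], dtype=float32), array([322.46326, 130.88582], dtype=float32)])
gate handle (array([ 514.4, -160.9,  209.3]), [1.9, 1.9])
knob wb (560, 0, 42, 21)
[[365, 44], [566, 57], [531, 206], [352, 196], [345, 183], [350, 82]] [[611.0, 11.0], [576.0, -166.0], [443.0, -140.0], [478.0, 38.0], [492.0, 43.0], [582.0, 28.0]]
```

```bash
python3 -m inch '[[0.0025,-0.0217,0.03,0,0,2,-1],[0,0,0.035,0,0,0,-1],[0,0,0.035,0,0,0,-1],[0,0,0.03,0,0,0,-1],[0,0,0.02,0,0,0,-1],[0,0,0.015,0,0,0,-1],[0,0,0,0,0,0,-1]]'
python3 -m inch '[[0,0,0,0,0,0,1],[0,0,0,0,0,0,1],[0,0,0,0,0,0,1],[0,0,0,0,0,0,1],[0,0,0,0,0,0,1],[0,0,0,0,0,0,1],[0,0,0,0,0,0,1],[0,0,0,0,0,0,1]]' 60
```

```text
clock: 4.0
eef_pos: [536.3, 294.7, 73.4]
tcp_rot: [3.141, 0.0, -0.17]
contact_force: [-0.2, 0.8, 0.2]
opening: 0.996
grasp_force: 0.0
clock: 4.8
eef_pos: [536.0, 295.7, 73.5]
tcp_rot: [3.142, 0.0, -0.169]
contact_force: [-0.4, -0.2, -0.1]
opening: 0.001
grasp_force: 0.0
```

The fingers shut completely with no grip force, so the grasp missed. I'll look before moving anything.

```bash
python3 -c "
from h import *
w=cam('wrist');cv2.imwrite('pics/w_m.png',w['img']);np.savez('w_m.npz',R=w['R'],t=w['t'])
s=cam('scene');t=cam('top');print(proj(s,np.array([536,294,75.])),proj(t,np.array([536,294,75.])))
o=np.zeros((600,800,3),np.uint8);o[:300,:400]=cv2.resize(w['img'],(400,300))
o[300:,:400]=cv2.resize(s['img'][180:270,300:420],(400,300),interpolation=2);o[300:,400:]=cv2.resize(t['img'][210:300,180:300],(400,300),interpolation=2);cv2.imwrite('pics/miss.png',o)"
```

```text
[361.5, 223.3] [229.1, 247.5]
```

View pics/miss.png

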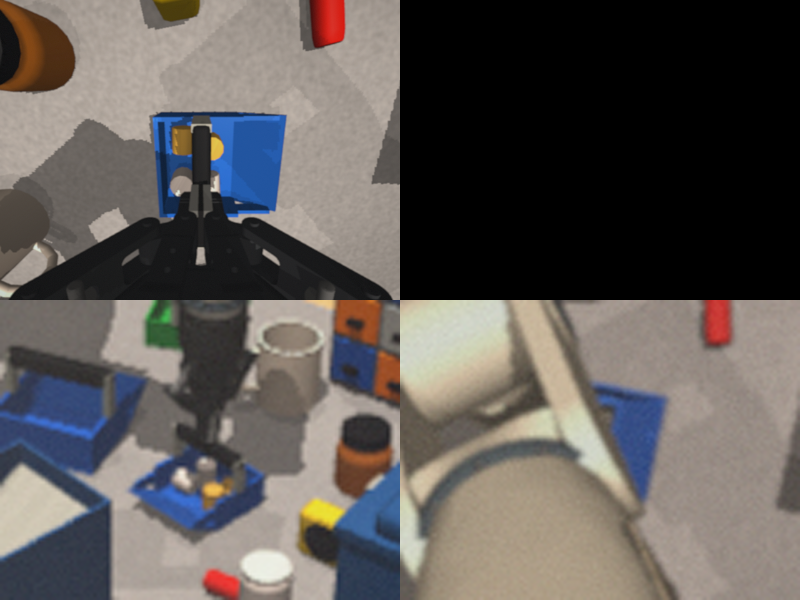

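```bash
python3 -m inch '[[0,0,0,0,0,0,1],[0,0,0,0,0,0,1]]' 60; python3 -m inch '[[0,0,-0.004,0,0,0,1],[0,0,0,0,0,0,1],[0,0,0,0,0,0,1]]'
python3 -c "
from h import *
w=load('w_m');cv2.imwrite('pics/z.png',cv2.resize(w['img'][180:360,220:460],(800,600),interpolation=2))"
```

```text
clock: 5.15
eef_pos: [536.0, 295.7, 73.5]
tcp_rot: [3.142, 0.0, -0.169]
contact_force: [-0.6, -0.2, -0.8]
opening: 0.001
grasp_force: 0.0
clock: 5.45
eef_pos: [536.2, 295.8, 77.8]
tcp_rot: [-3.141, -0.0, -0.169]
contact_force: [-0.1, -0.0, 0.1]
opening: 0.004
grasp_force: 0.0
```

View pics/z.png

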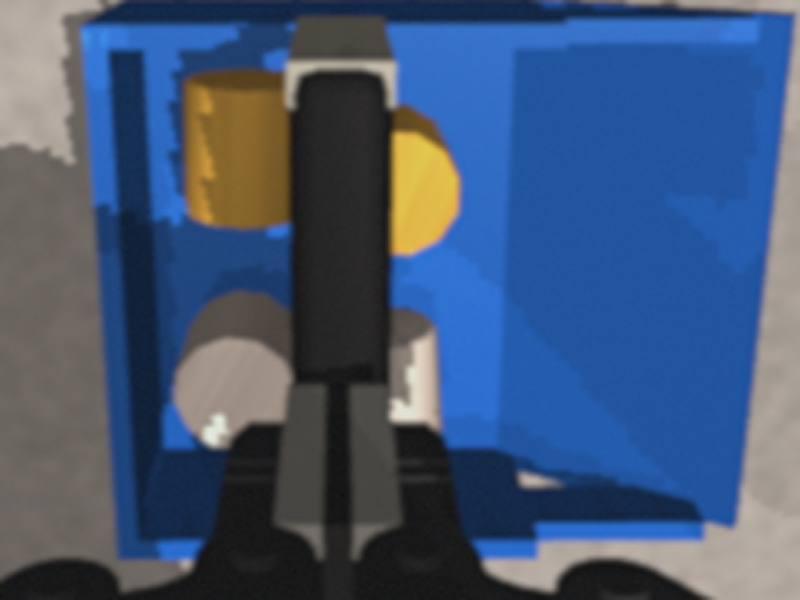

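The zoomed crop shows the shut pads ending on top of the bar. The tips are at row ~294 full-frame, about 15 mm behind the stated TCP, so the fingers really end ~31 mm short of the text's figure. The bar is correctly centred at (537,293). I'll open and go about 31 mm lower in steps, watching the force.

```bash
python3 -m inch '[[0,0,0,0,0,0,-1],[0,0,0,0,0,0,-1],[0,0,0,0,0,0,-1],[0,0,0,0,0,0,-1],[0,0,0,0,0,0,-1],[0,0,0,0,0,0,-1]]'
python3 -m inch '[[0,0,0.015,0,0,0,-1],[0,0,0.01,0,0,0,-1],[0,0,0.01,0,0,0,-1],[0,0,0,0,0,0,-1]]'
python3 -m inch '[[0,0,0,0,0,0,1],[0,0,0,0,0,0,1],[0,0,0,0,0,0,1],[0,0,0,0,0,0,1],[0,0,0,0,0,0,1],[0,0,0,0,0,0,1],[0,0,0,0,0,0,1]]' 60
```

```text
clock: 6.05
eef_pos: [536.0, 295.7, 77.6]
tcp_rot: [-3.142, 0.0, -0.169]
contact_force: [1.0, 1.1, -0.2]
opening: 0.99
grasp_force: 0.0
clock: 6.45
eef_pos: [534.7, 295.0, 40.3]
tcp_rot: [3.139, 0.003, -0.169]
contact_force: [-0.3, -1.1, -0.4]
opening: 1.0
grasp_force: 0.0
clock: 7.15
eef_pos: [536.2, 295.7, 42.9]
tcp_rot: [-3.141, -0.0, -0.169]
contact_force: [-0.5, -0.8, 4.0]
opening: 0.152
grasp_force: 58.7
```

Gripped: opening 0.152 ≈ 13 mm, 59 N. Now lift and carry the tray to above the hopper.

```bash
python3 -m inch '[[0,0,-0.01,0,0,0,1],[0,0,-0.022,0,0,0,1],[0,0,-0.035,0,0,0,1],[0,0,-0.04,0,0,0,1],[0,0,-0.04,0,0,1.4,1],[0,0,-0.04,0,0,0,1],[0,0,-0.03,0,0,0,1],[0,0,-0.01,0,0,0,1]]'
python3 -m inch '[[0.003,0.01,0,0,0,0,1],[0.006,0.026,0,0,0,0,1],[0.01,0.04,0,0,0,0,1],[0.01,0.045,0,0,0,0,1],[0.01,0.045,0,0,0,0,1],[0.01,0.042,0,0,0,0,1],[0.008,0.03,0,0,0,0,1],[0.0045,0.018,0,0,0,0,1]]'
python3 -m inch '[[0,0,0,0,0,0,1],[0,0,0,0,0,0,1]]'
python3 -c "
from h import *
w=cam('wrist');cv2.imwrite('pics/w_p.png',w['img'])
s=cam('scene');t=cam('top')
o=np.zeros((600,800,3),np.uint8);o[:300,:400]=cv2.resize(w['img'],(400,300))
o[300:,:400]=cv2.resize(s['img'][165:315,200:400],(400,300),interpolation=2);o[300:,400:]=cv2.resize(t['img'][190:310,300:460],(400,300),interpolation=2);cv2.imwrite('pics/pre.png',o)"
```

```text
clock: 7.95
eef_pos: [537.1, 296.3, 273.4]
tcp_rot: [-3.138, -0.004, -0.193]
contact_force: [0.5, 0.1, -3.8]
opening: 0.151
grasp_force: 58.8
clock: 8.75
eef_pos: [545.5, 29.4, 266.9]
tcp_rot: [3.14, 0.004, -0.195]
contact_force: [0.0, 1.0, -4.0]
opening: 0.153
grasp_force: 59.0
clock: 8.95
eef_pos: [546.1, 32.1, 267.6]
tcp_rot: [3.141, 0.003, -0.195]
contact_force: [0.0, 0.0, -3.0]
opening: 0.149
grasp_force: 59.0
```

View pics/pre.png

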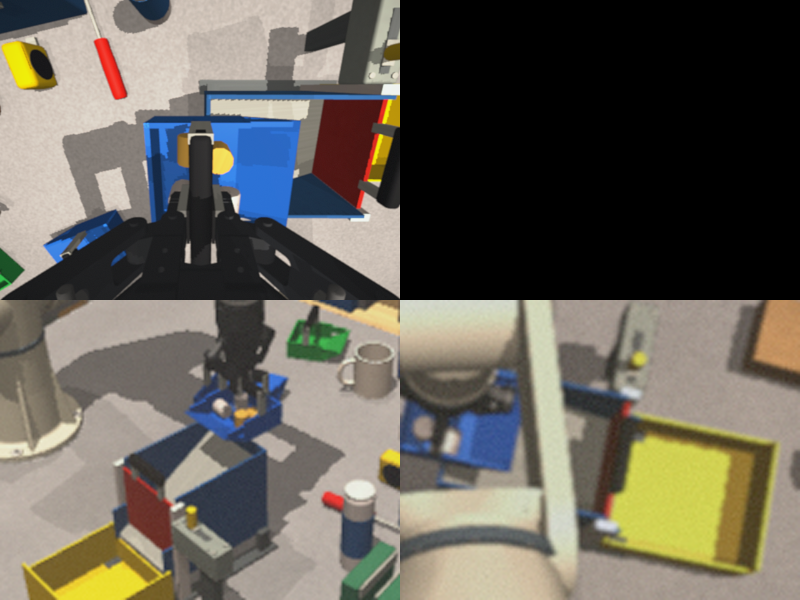

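The tray is level over the hopper with all four slugs in it (scene panel (235,405)), the lip inside the hopper's outline. Now the pour, pivoting about the lip.

```bash
python3 -m inch '[[0,0.0026,-0.0107,8,0,0,1],[0,0.0026,-0.0107,8,0,0,1],[0,0.0026,-0.0107,8,0,0,1],[0,0.0026,-0.0107,8,0,0,1],[0,0.0026,-0.0107,8,0,0,1],[0,0.009,0.010,0,0,0,1],[0,0.0085,0.0105,0,0,0,1],[0,0,0,0,0,0,1]]'
python3 -m inch '[[0,0.001,-0.0054,4,0,0,1],[0,0.001,-0.0054,4,0,0,1],[0,0.001,-0.0054,4,0,0,1],[0,0.001,-0.0054,4,0,0,1],[0,0.001,-0.0054,4,0,0,1],[0,0.001,-0.0054,4,0,0,1],[0,0,0,0,0,0,1],[0,0,0,0,0,0,1]]'
python3 -m inch '[[0,0.001,-0.0054,4,0,0,1],[0,0.001,-0.0054,4,0,0,1],[0,0,0,0,0,0,1],[0,0,0,0,0,0,1],[0,0,0,0,0,0,1],[0,0,0,0,0,0,1]]'
python3 -c "
from h import *
w=cam('wrist');print(r.sense()['qpos'])
s=cam('scene');t=cam('top')
o=np.zeros((600,800,3),np.uint8);o[:300,:400]=cv2.resize(w['img'],(400,300))
o[300:,:400]=cv2.resize(s['img'][165:315,200:400],(400,300),interpolation=2);o[300:,400:]=cv2.resize(t['img'][190:310,300:460],(400,300),interpolation=2);cv2.imwrite('pics/pour.png',o)"
```

```text
clock: 9.9
eef_pos: [541.0, 7.4, 287.0]
tcp_rot: [-2.445, 0.004, -0.191]
contact_force: [-0.5, 0.4, -3.0]
opening: 0.154
grasp_force: 59.7
clock: 10.7
eef_pos: [536.9, -20.8, 305.4]
tcp_rot: [-2.027, 0.001, -0.191]
contact_force: [-0.0, -0.6, -2.6]
opening: 0.151
grasp_force: 60.0
clock: 11.3
eef_pos: [534.8, -31.7, 308.9]
tcp_rot: [-1.887, -0.001, -0.192]
contact_force: [-0.6, 0.6, -2.3]
opening: 0.153
grasp_force: 60.0
[-0.66159703  0.49088207  1.81737638  1.02188052  1.68008466  0.72527693]
```

View pics/pour.png

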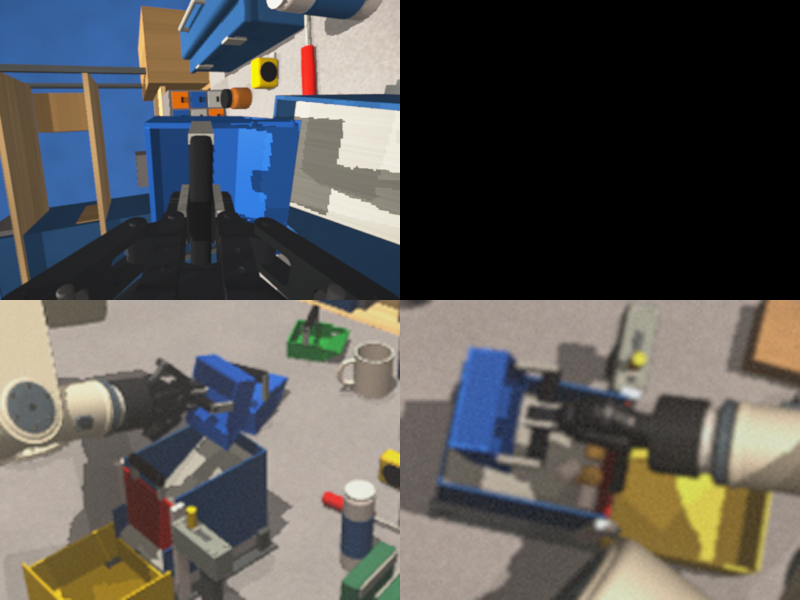

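The tray looks empty in the wrist view, and the measured weight fell from about 3.8 to 2.4 N, which matches four slugs. They lie behind the gate (top panel (590,470)). I'll bring the tray level and take it back.

```bash
python3 -m inch '[[0,-0.0145,-0.0047,0,0,0,1],[0,-0.0145,-0.0047,0,0,0,1],[0,-0.001,0.011,-8,0,0,1],[0,-0.001,0.011,-8,0,0,1],[0,-0.001,0.011,-8,0,0,1],[0,-0.001,0.011,-8,0,0,1],[0,-0.001,0.011,-8,0,0,1],[0,-0.001,0.011,-8,0,0,1]]'
python3 -m inch '[[0,-0.001,0.011,-8,0,0,1],[0,-0.001,0.011,-8,0,0,1],[0,-0.001,0.011,-8,0,0,1],[0,0,0,0,0,0,1]]'
python3 -m inch '[[-0.01,-0.03,0,0,0,0,1],[-0.01,-0.042,0,0,0,0,1],[-0.01,-0.045,0,0,0,0,1],[-0.01,-0.045,0,0,0,0,1],[-0.01,-0.042,0,0,0,0,1],[-0.009,-0.03,0,0,0,-1.4,1],[0,-0.015,0,0,0,0,1],[0,0,0,0,0,0,1]]'
python3 -c "
from h import *
s=r.sense();Rm=Ro.from_euler('xyz',s['tcp_rot']);print(Rm.inv().apply(np.array([536.2,295.7,42.9])-s['eef_pos']),np.degrees((Rm.inv()*Ro.from_euler('xyz',[np.pi,0,-.169])).as_rotvec()))"
```

```text
clock: 12.25
eef_pos: [545.5, 21.0, 306.6]
tcp_rot: [-2.727, -0.004, -0.195]
contact_force: [-0.4, 0.0, -2.4]
opening: 0.148
grasp_force: 59.8
clock: 12.65
eef_pos: [546.9, 36.1, 273.7]
tcp_rot: [3.14, 0.0, -0.19]
contact_force: [0.5, 0.5, -3.5]
opening: 0.155
grasp_force: 60.0
clock: 13.45
eef_pos: [536.9, 289.3, 273.8]
tcp_rot: [-3.139, 0.001, -0.169]
contact_force: [0.5, -0.6, -3.1]
opening: 0.151
grasp_force: 60.0
[ -1.5581656   -5.60065897 230.92359077] [-0.13519188  0.05315429  0.02113385]
```

```bash
python3 - <<'E'
from h import *
F=[]
for i in range(8): F.append(r.sense()['contact_force'][2]); w=cam('wrist')
print(np.mean(F),np.std(F)); cv2.imwrite('pics/w_e.png',w['img'])
for n in ('pics/w_p.png','pics/w_e.png'):
    im=cv2.imread(n);h=cv2.cvtColor(im,cv2.COLOR_BGR2HSV).astype(int)
    for sl in ((slice(215,320),slice(255,300)),(slice(215,300),slice(345,400))):
        q=h[sl];print(n,"brass",((abs(q[...,0]-20)<10)&(q[...,1]>90)).sum(),"grey/bright",((q[...,1]<70)&(q[...,2]>90)).sum(),"blue",blue(q).sum())
E
```

```text
-2.496328513372131 0.6294265969778727
pics/w_p.png brass 796 grey/bright 413 blue 2998
pics/w_p.png brass 1167 grey/bright 122 blue 3295
pics/w_e.png brass 0 grey/bright 3 blue 4275
pics/w_e.png brass 0 grey/bright 14 blue 4643
```

The tray is empty (2.5 N, no slug colours left). Set it down, release, lift away and head for the gate, taking wrist frames there.

```bash
python3 -m inch '[[-0.0016,-0.0056,0.03,0,0,0,1],[0,0,0.045,0,0,0,1],[0,0,0.045,0,0,0,1],[0,0,0.045,0,0,0,1],[0,0,0.03,0,0,0,1],[0,0,0.02,0,0,0,1],[0,0,0.01,0,0,0,1],[0,0,0.005,0,0,0,1]]'
python3 -m inch '[[0,0,0,0,0,0,1],[0,0,0,0,0,0,-1],[0,0,0,0,0,0,-1],[0,0,0,0,0,0,-1],[0,0,0,0,0,0,-1],[0,0,0,0,0,0,-1],[0,0,0,0,0,0,-1]]'
python3 -m inch '[[0,0,-0.01,0,0,0,-1],[0,0,-0.03,0,0,0,-1],[0,0,-0.045,0,0,0,-1],[0,0,-0.045,0,0,0,-1],[0,0,-0.045,0,0,0,-1],[0,0,-0.045,0,0,1.4,-1],[0,0,-0.045,0,0,0,-1]]'
python3 -m inch '[[0.0058,0.045,0,0,0,0,-1],[0.0058,0.045,0,0,0,0,-1],[0.0058,0.045,0,0,0,0,-1],[0.0058,0.045,0,0,0,0,-1],[0.0058,0.045,0,0,0,0,-1],[0.0058,0.045,-0.015,0,0,0,-1],[0.0058,0.045,-0.015,0,0,0,-1],[0,0,0,0,0,0,-1]]'
python3 -c "
from h import *
f=cam('wrist');cv2.imwrite('pics/w_1.png',f['img']);np.savez('w_1.npz',R=f['R'],t=f['t'])"
python3 -m inch '[[0.0058,0.045,0,0,0,0,-1],[0.0058,0.045,0,0,0,0,-1],[0.0058,0.045,0,0,0,0,-1],[0,0,0,0,0,0,-1]]'
python3 -c "
from h import *
f=cam('wrist');cv2.imwrite('pics/w_2.png',f['img']);np.savez('w_2.npz',R=f['R'],t=f['t'])
a=cv2.imread('pics/w_1.png')
t=cam('top');s=cam('scene')
o=np.zeros((600,800,3),np.uint8);o[:300,:400]=cv2.resize(a,(400,300));o[:300,400:]=cv2.resize(f['img'],(400,300))
o[300:,:400]=cv2.resize(s['img'][165:315,200:400],(400,300),interpolation=2);o[300:,400:]=cv2.resize(t['img'][190:310,200:360],(400,300),interpolation=2);cv2.imwrite('pics/gate.png',o)"
```

```text
clock: 14.65
eef_pos: [535.9, 293.7, 42.8]
tcp_rot: [3.141, 0.001, -0.169]
contact_force: [-17.6, -9.8, 48.7]
opening: 0.152
grasp_force: 67.6
clock: 15.35
eef_pos: [536.2, 294.2, 43.2]
tcp_rot: [-3.142, -0.0, -0.169]
contact_force: [-0.4, -0.5, -0.6]
opening: 1.0
grasp_force: 0.0
clock: 16.05
eef_pos: [535.7, 293.9, 311.0]
tcp_rot: [-3.141, -0.001, -0.194]
contact_force: [1.2, 0.4, -0.5]
opening: 1.001
grasp_force: 0.0
clock: 16.85
eef_pos: [515.8, -27.4, 341.0]
tcp_rot: [3.14, -0.004, -0.198]
contact_force: [0.3, -0.3, -0.1]
opening: 0.999
grasp_force: 0.0
clock: 17.3
eef_pos: [506.3, -161.8, 338.0]
tcp_rot: [3.14, 0.0, -0.196]
contact_force: [-0.9, 0.6, 1.1]
opening: 1.001
grasp_force: 0.0
```

View pics/gate.png

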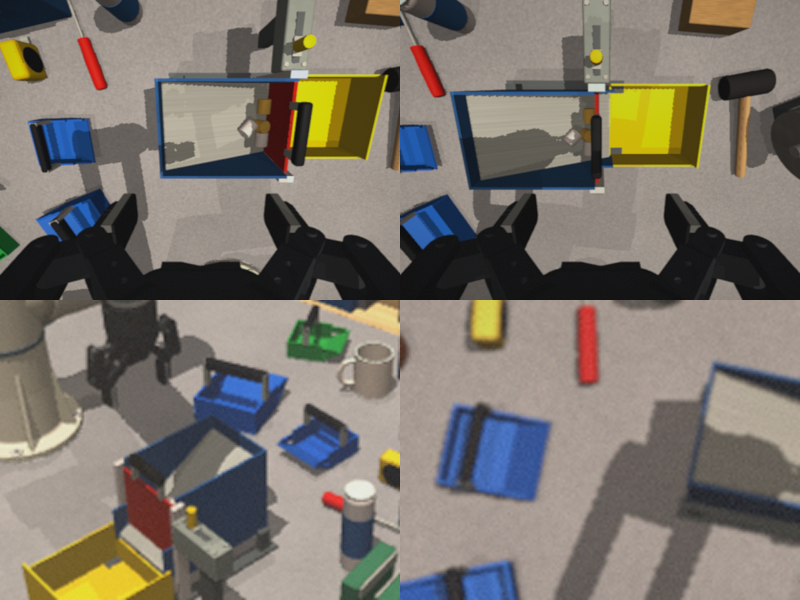

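The top panel shows the tray standing upright and empty. The wrist panels show four slugs resting behind the closed gate (about (262,122)). The bar is at full-frame (482,213) and (314,232), and the knob top at (491,66) and (314,91). Now the precise measurement.

```bash
python3 - <<'E'
from h import *
a,b=load("w_1"),load("w_2")
A=rect(blobs(a['img'],dark,(463,155,505,272))[0]);B=rect(blobs(b['img'],dark,(298,175,332,295))[0]);print(A,B)
print("bar c",tri((a,A[0]),(b,B[0])),[tri((a,A[2][i]),(b,B[2][i])) for i in (0,1)])
for z in (224,233):
  for f,Q in((a,A),(b,B)):
    e=[onz(f,q,z) for q in Q[2]];d=e[0]-e[1];print(z,np.round((e[0]+e[1])/2,1),round(np.linalg.norm(d),1),"yaw",np.degrees(np.arctan2(d[1],d[0])))
K=[]
for f,box in((a,(465,45,515,90)),(b,(295,70,332,110))):
    c=blobs(f['img'],yel,box,10)[0];x,y,w,h=cv2.boundingRect(c);print("knob",x,y,w,h)
    K.append((f,c[:,0]))
# top disc: brighter
s=r.sense();print(s['eef_pos'],s['tcp_rot'])
for f,box in((a,(465,45,515,90)),(b,(295,70,332,110))):
    c=blobs(f['img'],lambda h:yel(h)&(h[...,2]>190),box,10)
    if c: m=cv2.minEnclosingCircle(c[0]);print(m,onz(f,m[0],214))
E
```

```text
((480.5110168457031, 213.9720458984375), (23.661304473876953, 100.89950561523438), [array([487.13046, 163.95844], dtype=float32), array([473.89157, 263.98566], dtype=float32)]) ((313.592529296875, 238.0200653076172), (19.886878967285156, 108.1412582397461), [array([315.42438, 183.98047], dtype=float32), array([311.76068, 292.05966], dtype=float32)])
bar c (array([ 508.1, -157.4,  223.6]), [1.2, 1.2]) [(array([ 547.4, -167.1,  218.3]), [0.8, 0.8]), (array([ 467.1, -147.1,  230.2]), [3.2, 3.2])]
224 [ 507.7 -156.8  224. ] 81.2 yaw -11.039193125439288
224 [ 504.9 -156.8  224. ] 90.6 yaw -13.484551805527783
233 [ 510.5 -153.   233. ] 78.5 yaw -11.039193125439285
233 [ 507.4 -157.5  233. ] 87.6 yaw -13.484551805527767
knob 469 55 37 28
knob 303 79 21 25
[ 506.6728128  -157.58216266  337.93734546] [-3.14073414e+00  6.06299243e-04 -1.93194802e-01]
((495.5, 65.5), 10.700567245483398) [ 615.60251004 -179.11074089  214.        ]
((313.76922607421875, 89.38461303710938), 9.64620304107666) [ 615.53094126 -179.59304108  214.        ]
```

```bash
python3 -m inch '[[0.002,0,0.03,0,0,0,-1],[0,0,0.04,0,0,0,-1],[0,0,0.035,0,0,0,-1],[0,0,0.025,0,0,0,-1],[0,0,0.016,0,0,0,-1],[0,0,0,0,0,0,-1]]'
python3 -m inch '[[0,0,0,0,0,0,1],[0,0,0,0,0,0,1],[0,0,0,0,0,0,1],[0,0,0,0,0,0,1],[0,0,0,0,0,0,1],[0,0,0,0,0,0,1],[0,0,0,0,0,0,1]]' 60
```

```text
clock: 18.05
eef_pos: [507.4, -156.6, 189.9]
tcp_rot: [-3.141, 0.004, -0.191]
contact_force: [0.4, 0.3, -0.1]
opening: 1.0
grasp_force: 0.0
clock: 18.75
eef_pos: [509.4, -157.1, 193.0]
tcp_rot: [-3.138, -0.001, -0.194]
contact_force: [1.3, 12.4, 6.1]
opening: 0.15
grasp_force: 58.8
```

```bash
python3 -m inch '[[0,0,-0.002,0,0,0,1],[0,0,-0.002,0,0,0,1],[0,0,0,0,0,0,1]]'; python3 -m inch '[[0,0,-0.002,0,0,0,1],[0,0,-0.001,0,0,0,1],[0,0,0,0,0,0,1]]';python3 -m inch '[[0,0,-0.0015,0,0,0,1],[0,0,0,0,0,0,1]]'; python3 -m inch '[[0,0,-0.0015,0,0,0,1],[0,0,0,0,0,0,1]]'
```

```text
clock: 19.05
eef_pos: [509.3, -157.1, 196.3]
tcp_rot: [-3.138, -0.001, -0.194]
contact_force: [3.9, 11.8, -2.9]
opening: 0.153
grasp_force: 58.4
clock: 19.35
eef_pos: [509.3, -157.1, 199.1]
tcp_rot: [-3.138, -0.001, -0.194]
contact_force: [4.0, 10.7, -2.5]
opening: 0.153
grasp_force: 58.4
clock: 19.55
eef_pos: [509.3, -157.1, 199.5]
tcp_rot: [-3.138, -0.0, -0.194]
contact_force: [8.0, 9.5, -12.7]
opening: 0.151
grasp_force: 59.6
clock: 19.75
eef_pos: [509.2, -157.0, 199.8]
tcp_rot: [-3.138, 0.0, -0.194]
contact_force: [12.7, 7.7, -24.5]
opening: 0.151
grasp_force: 59.7
```

The gate is caught: it stopped after about 6.5 mm and the pull rose to 24 N. Let it down, release, and go to the knob.

```bash
python3 -m inch '[[0,0,0.003,0,0,0,1],[0,0,0.003,0,0,0,1],[0,0,0.003,0,0,0,1],[0,0,0.001,0,0,0,1],[0,0,0,0,0,0,1]]'
python3 -m inch '[[0,0,0,0,0,0,-1],[0,0,0,0,0,0,-1],[0,0,0,0,0,0,-1],[0,0,0,0,0,0,-1],[0,0,0,0,0,0,-1],[0,0,0,0,0,0,-1]]'
python3 -m inch '[[0,0,-0.01,0,0,0,-1],[0,0,-0.02,0,0,0,-1],[0,0,-0.03,0,0,0,-1],[0.03,0,0,0,0,0,-1],[0.04,0.001,0,0,0,0,-1],[0.03,0,0,0,0,0,-1],[0.008,0,0,0,0,0,-1],[0,0,0,0,0,0,-1]]'
python3 -c "
from h import *
s=r.sense();f=cam('wrist');cv2.imwrite('pics/w_k.png',f['img'])
c=blobs(f['img'],yel,(270,150,380,330),30)[0];hs=blobs(f['img'],lambda h:yel(h)&(h[...,2]>190),(270,150,380,330),30)
print(cv2.boundingRect(c))
for k in hs[:2]:
  m=cv2.minEnclosingCircle(k);p=onz(f,m[0],214);print(m,p)
Rm=Ro.from_euler('xyz',s['tcp_rot']);print(Rm.inv().apply(np.array([615.5,-179.4,171])-s['eef_pos']),s['eef_pos'])"
```

```text
clock: 20.25
eef_pos: [509.4, -157.1, 193.0]
tcp_rot: [-3.138, -0.001, -0.194]
contact_force: [0.8, 12.6, 6.9]
opening: 0.153
grasp_force: 64.4
clock: 20.85
eef_pos: [508.6, -159.1, 192.1]
tcp_rot: [3.142, 0.0, -0.193]
contact_force: [-0.0, 0.6, -0.7]
opening: 0.999
grasp_force: 0.0
clock: 21.65
eef_pos: [614.9, -180.7, 252.0]
tcp_rot: [-3.142, 0.0, -0.193]
contact_force: [-0.2, -0.9, -0.3]
opening: 1.001
grasp_force: 0.0
(339, 231, 41, 99)
((359.0, 290.0), 43.82931137084961) [ 599.42716898 -202.30150968  214.        ]
[ 0.4020138  -1.42345049 81.01868843] [ 614.87147726 -180.73118965  252.0188163 ]
```

```bash
python3 -m inch '[[0,-0.0014,0.03,0,0,0,-1],[0,0,0.025,0,0,0,-1],[0,0,0.016,0,0,0,-1],[0,0,0.010,0,0,0,-1],[0,0,0,0,0,0,-1]]'
python3 -m inch '[[0,0,0,0,0,0,1],[0,0,0,0,0,0,1],[0,0,0,0,0,0,1],[0,0,0,0,0,0,1],[0,0,0,0,0,0,1],[0,0,0,0,0,0,1],[0,0,0,0,0,0,1]]' 40
```

```text
clock: 22.2
eef_pos: [613.2, -179.0, 170.2]
tcp_rot: [-3.141, 0.002, -0.193]
contact_force: [-0.7, -0.9, -0.1]
opening: 1.002
grasp_force: 0.0
clock: 22.9
eef_pos: [615.3, -178.2, 171.7]
tcp_rot: [-3.14, -0.001, -0.193]
contact_force: [-0.2, 5.0, 3.3]
opening: 0.171
grasp_force: 39.0
```

```bash
python3 -m inch '[[0.004,0,0,0,0,0,1],[0.005,0,0,0,0,0,1],[0.005,0,0,0,0,0,1],[0.005,0,0,0,0,0,1],[0.004,0,0,0,0,0,1],[0,0,0,0,0,0,1]]'
python3 -m inch '[[0.002,0,0,0,0,0,1],[0.001,0,0,0,0,0,1],[0,0,0,0,0,0,1]]'
python3 -m inch '[[0.002,0,0,0,0,0,1],[0,0,0,0,0,0,1]]'
python3 -m inch '[[0.002,0,0,0,0,0,1],[0,0,0,0,0,0,1]]'
```

```text
clock: 23.5
eef_pos: [638.2, -182.8, 171.7]
tcp_rot: [-3.14, -0.001, -0.193]
contact_force: [0.8, 5.3, 3.5]
opening: 0.176
grasp_force: 39.0
clock: 23.8
eef_pos: [640.2, -183.2, 171.7]
tcp_rot: [-3.14, 0.001, -0.193]
contact_force: [-1.7, 6.1, 5.4]
opening: 0.168
grasp_force: 39.1
clock: 24.0
eef_pos: [640.3, -183.2, 171.6]
tcp_rot: [-3.14, 0.005, -0.193]
contact_force: [-9.4, 7.2, 10.0]
opening: 0.173
grasp_force: 39.7
clock: 24.2
eef_pos: [640.4, -183.2, 171.5]
tcp_rot: [-3.14, 0.008, -0.193]
contact_force: [-16.9, 8.6, 14.8]
opening: 0.175
grasp_force: 40.2
```

The far stop is reached: 25.6 mm of travel, then the force rose to 17 N. Relax, release, and go back to the handle.

```bash
python3 -m inch '[[-0.003,0,0,0,0,0,1],[0,0,0,0,0,0,-1],[0,0,0,0,0,0,-1],[0,0,0,0,0,0,-1],[0,0,0,0,0,0,-1],[0,0,0,0,0,0,-1],[0,0,0,0,0,0,-1]]'
python3 -m inch '[[0,0,-0.015,0,0,0,-1],[0,0,-0.03,0,0,0,-1],[0,0,-0.036,0,0,0,-1],[-0.035,0,0,0,0,0,-1],[-0.045,0,0,0,0,0,-1],[-0.035,0,0,0,0,0,-1],[-0.018,0,0,0,0,0,-1],[0,0,0,0,0,0,-1]]'
python3 -c "
from h import *
s=r.sense();Rm=Ro.from_euler('xyz',s['tcp_rot']);print(Rm.inv().apply(np.array([509.3,-157.1,192])-s['eef_pos']),s['eef_pos'])
f=cam('top');cv2.imwrite('pics/top_k.png',f['img'])
c=blobs(f['img'],yel,(380,185,410,235),3)
print([cv2.boundingRect(k) for k in c], proj(f,np.array([510+135*.981,-157-135*.193,205])))"
```

```text
clock: 24.9
eef_pos: [641.3, -184.6, 171.0]
tcp_rot: [3.142, 0.0, -0.193]
contact_force: [0.2, -0.5, 0.3]
opening: 1.001
grasp_force: 0.0
clock: 25.7
eef_pos: [508.9, -158.7, 253.6]
tcp_rot: [3.141, -0.001, -0.193]
contact_force: [-0.7, -0.1, -0.6]
opening: 1.005
grasp_force: 0.0
[ 2.01186402e-02 -1.61796933e+00  6.15592740e+01] [ 508.93276159 -158.66907018  253.5594477 ]
[] [396.4, 203.8]
```

```bash
python3 -m inch '[[0,-0.0016,0.02,0,0,0,-1],[0,0,0.02,0,0,0,-1],[0,0,0.015,0,0,0,-1],[0,0,0.0065,0,0,0,-1],[0,0,0,0,0,0,-1]]'
python3 -m inch '[[0,0,0,0,0,0,1],[0,0,0,0,0,0,1],[0,0,0,0,0,0,1],[0,0,0,0,0,0,1],[0,0,0,0,0,0,1],[0,0,0,0,0,0,1],[0,0,0,0,0,0,1]]' 70
python3 -m inch '[[0,0,-0.004,0,0,0,1],[0,0,-0.004,0,0,0,1],[0,0,-0.004,0,0,0,1],[0,0,0,0,0,0,1]]'
```

```text
clock: 26.25
eef_pos: [511.5, -157.5, 190.1]
tcp_rot: [-3.141, 0.001, -0.193]
contact_force: [0.4, -0.3, 0.3]
opening: 0.998
grasp_force: 0.0
clock: 26.95
eef_pos: [511.2, -157.3, 191.1]
tcp_rot: [-3.141, -0.0, -0.193]
contact_force: [-1.6, 2.2, 4.6]
opening: 0.153
grasp_force: 68.5
clock: 27.35
eef_pos: [511.1, -157.3, 203.1]
tcp_rot: [-3.141, -0.0, -0.193]
contact_force: [1.8, 0.7, -2.1]
opening: 0.153
grasp_force: 68.3
```

The gate is free, at 12 mm with about 2 N. Lift it to about 62 mm.

```bash
python3 -m inch '[[0,0,-0.01,0,0,0,1],[0,0,-0.01,0,0,0,1],[0,0,-0.01,0,0,0,1],[0,0,-0.01,0,0,0,1],[0,0,-0.008,0,0,0,1],[0,0,-0.002,0,0,0,1],[0,0,0,0,0,0,1],[0,0,0,0,0,0,1]]'
python3 -m inch '[[0,0,0,0,0,0,1],[0,0,0,0,0,0,1],[0,0,0,0,0,0,1],[0,0,0,0,0,0,1],[0,0,0,0,0,0,1],[0,0,0,0,0,0,1],[0,0,0,0,0,0,1],[0,0,0,0,0,0,1]]'
python3 -c "
from h import *
w=cam('wrist');s=cam('scene');t=cam('top')
o=np.zeros((600,800,3),np.uint8);o[:300,:400]=cv2.resize(w['img'],(400,300))
o[:300,400:]=cv2.resize(s['img'],(400,300))
o[300:,:400]=cv2.resize(s['img'][215:365,200:400],(400,300),interpolation=2);o[300:,400:]=cv2.resize(t['img'][190:310,300:460],(400,300),interpolation=2);cv2.imwrite('pics/end.png',o)"
```

```text
clock: 28.15
eef_pos: [511.1, -157.4, 252.4]
tcp_rot: [-3.141, -0.0, -0.193]
contact_force: [3.7, 3.5, -3.3]
opening: 0.152
grasp_force: 68.3
clock: 28.95
eef_pos: [511.1, -157.4, 252.2]
tcp_rot: [-3.141, 0.0, -0.193]
contact_force: [4.0, 3.3, -2.4]
opening: 0.151
grasp_force: 68.3
```

View pics/end.png

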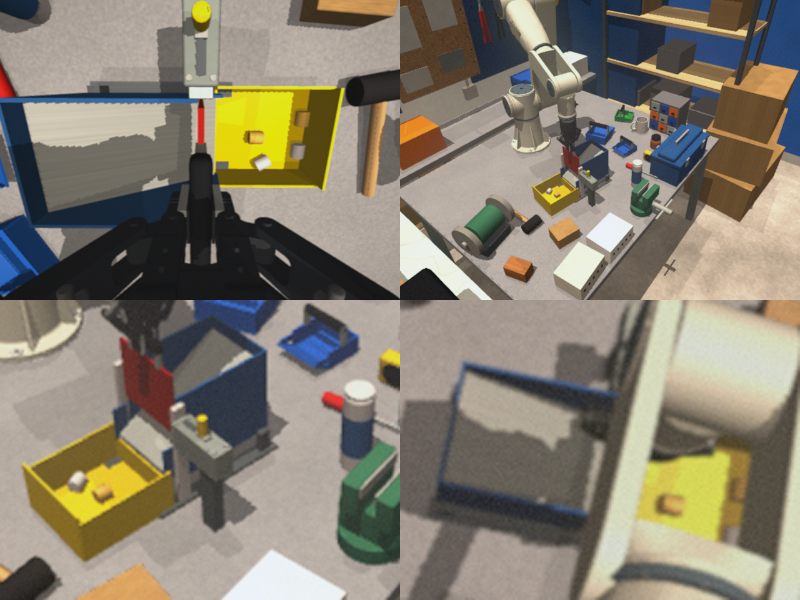

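The wrist panel shows all four slugs in the bin, at (255,137), (262,161), (302,118) and (297,150). The hopper is empty, the gate is held about 61 mm up, the knob is at its far end (202,15), and the tray stands upright.

```bash
python3 -c "
from rig import r
print(r.sign_off())"
```

```text
the job is handed in; nothing more can be done
None
```

I handed the job in at about 29 s: all four slugs are in the yellow bin, the empty tray stands upright, the gate (found caught, then freed with the knob) is held about 61 mm open, and nothing else on the bench looked moved.

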